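Snap the retaining clip onto the sloping cassette spindle

ROBOT

A 7-joint arm with a two-finger parallel gripper is mounted at the origin on the work surface. World frame = base frame: x ahead of the robot, y to its left, z up, the work surface at z = 0. Lengths are in m, angles in rad, forces in N, time in s.
With the tool pointing down it reaches from about 0.4 to 0.85 m from the base axis. Payload 4.5 kg.
Tool frame: the origin (TCP) lies between the finger pads; the fingertips stand 19 mm ahead of it and the grasp point (between the pads) is the TCP (r.tips_ahead is the distance from the TCP to the fingertips, in m); z points along the fingers, y is the line along which they close (so a half turn about z gives the same grasp; the last joint's range is limited). The gripper opens to 88 mm and grips with 3 to 60 N. Pads are 18 mm wide; open, the fingers measure 123 mm over their backs; the gripper's body (75 mm by 187 mm) begins 45 mm behind the grasp point.
Start: joints at [1.175, 0.689, -0.195, 1.565, 0.157, 0.902, -0.215], TCP at [0.26, -0.568, 0.258] pointing down, gripper open.
Joint ranges: [-3.01, 3.01], [-0.46, 2.08], [-1.47, 1.51], [0.13, 2.56], [-1, 4.14], [0.04, 2.09], [-2.66, 2.66]. Speed limits (rad/s): [2.57, 2.57, 3.14, 3.14, 3.14, 3.14, 3.14].

INTERFACE

Orientations are given as a unit quaternion [x, y, z, w].
In Python, from plant import r, cams, models gives the robot as it stands. The module is installed in compiled form; this text tells all that it offers.
- The arm moves only by the tool jog_arm, never from a script. Its arguments are lists of equal length, an entry for each row: "turn": the turn, a rotation vector about the tool's x, y, z in rad, a list of three; "translation": the shift along the tool's x, y, z in m, a list of three; "grip": the closure, from 0 (fully open) to 1 (shut). In form: {"turn": [[ax, ay, az], ...], "translation": [[tx, ty, tz], ...], "grip": [grip, ...]}. A call has 1 to 20 rows; each row is the pose to reach, as a shift and turn from the pose commanded when the call began, along the tool's axes at that moment; what a row does not reach only later rows make up. A row lasts 1/8 s, in which the tool goes at most 62.5 mm and 10.7 degrees, less where a joint would pass 70% of its speed; a pose out of reach is approached as far as the arm can. A call with a gripper value outside its range is refused whole. The fingers move at their own pace and stop on an object; "force" is the grip in N (left out, the last holds). Time passes only in rows, so rows that repeat a pose let the fingers close. It gives the time, the measured TCP pose, the force, the opening and the grip force at its end, in the units of the state.
- r.get_state(): the state, without advancing time (a new reading comes with each control period).
- cams.snapshot(name): name is "scene" or "top" or "wrist"; returns the picture (384x512x3 uint8, red, green, blue); there is no depth.
- cams.camera_params(name): a dict with "fx", "fy", "cx", "cy" (pixels), "eye" and "orientation" of the camera in the world. Camera axes: x right, y up, looking along -z (the intrinsics and any distortion apply to the point x, -y, -z); pixel columns grow to the right and rows downward; lengths in m; the calibration is good to about 2 mm. A picture is of the moment at which its call begins: read the wrist's pose just before it. camera_params takes no time and is no camera call; for the wrist camera it gives the pose at the moment of the call.
- r.finish_job(): hands the job in; it is judged then, once.
Trained networks look in the newest picture that a camera, given by its name, has taken for a name from the list of things; names that differ only in an ending like _2 or _b are one class to them, and where a whole thing is asked for, a point or a joint stands for the part that bears it (a point fixed in the world has none). Each returns a list of dicts, best first, with "p" (0 to 1); they miss things now and then, are a little off and sometimes report something else, mostly with a low value. They report only what shows in the picture. A call takes as long as a camera call. They do not tell look-alikes from the thing itself.
- models.find_in(camera, name): "position" ([x, y, z] in m, in world coordinates, good to about 4 mm: the middle of the surface that is visible of it).
- models.masks_of(camera, name): "pixels" (384x512 bool, what is visible of it).
- models.place_of(camera, name): "position" ([x, y, z] in m, in world coordinates, good to about 4 mm: a listed point, or the origin of a listed thing).
The state is a dict: "clock": time; "q": joint angles; "qd": joint speeds; "joint_torque": joint torques, N m; "tool_pos": TCP position; "eef_rot": TCP orientation; "contact_force": force on the tool from outside, world axes, zero at the start; "moment": the same for the moment, N m; "opening": opening from 0.0 (shut) to 1.0 (fully open); "finger_force": force on a finger pad.
Only numpy, scipy, OpenCV 4.12 (cv2) and the standard library are available. Lean on these libraries where they do the work, as an engineer would, in place of code of your own. Each camera call takes 0.05 s, during which the arm holds its last target. There are 200 camera calls.

TASK

Push the bicycle cassette fully home along its sloping spindle, so that the brass groove in front of it is bare, then take the orange spring clip from the wooden rack and press it sideways into that groove until both jaws snap closed around the spindle. Let go of it there, and leave the tire levers, lube bottle, pedal wrench and cassette tool where they are.

Things in the scene. Friction and masses are not known exactly. Their poses are not given: they have to be found in the camera images.
- groove (a point): Centre of the brass groove, on the axis of a steel spindle (34 mm dia). x runs along the spindle to its free end, rising 30 deg above level, away from the robot; y is level; z is square to it, 30 deg from vertical, leaning to the robot. Groove: 24 mm dia, 22 mm wide (x -11 to +11 mm), 122 mm above the shelf. Spindle ends at x = 45 mm; backing disc (36 mm radius) at x = -55 mm.
- stand: Blue stand that carries the spindle, fixed to the shelf; place and yaw vary. Base plate 190 x 130 x 10 mm; post 30 x 50 mm on the robot's side. Origin under it, its x the level heading of the spindle.
- cassette (a joint): How far the cassette stands out from home along the spindle, m: 0 fully home at a stop, 0.048 furthest out. A stepped stack of seven steel sprockets, 40 mm long: largest (58 mm radius with teeth) at the back, smallest (31 mm) in front. Does not turn; slides with 4 N friction, stays where left. Starts 22 to 45 mm out, covering the groove.
- cassette_face (a point): Centre of the cassette's front face (flat ring round the spindle, up to 31 mm radius), on the spindle axis; axes as groove. At home it is at x = -15 mm of groove, 4 mm clear of the groove's edge.
- clip_grip (a point): Centre of the orange spring clip's tab, where to hold it: 30 mm wide (y), 14 mm thick (x), from 24 mm below this point to 20 mm above. z points from jaws to tab end. Clip 55 to 90 g, 93 mm high; starts upright, jaws down, in a slot of the wooden rack, this point then 88 mm above the shelf.
- clip_bore (a point): Centre between the clip's jaws, 50 mm below clip_grip; same axes; x is the bore axis (either way round is the same). A 44 mm wide crown 12 to 26 mm above meets the groove. Jaws narrow to a 16 mm gap 10 mm below, then flare to a 27 mm mouth 23 mm below. The gap must spread to 24 mm to pass the groove's core: 8 to 20 N along -z. Seated, this point is on the spindle axis.
- jaw_left (a joint): Opening of the clip's jaw on its +y side, rad: 0 closed, 0.4 furthest. A spring shuts it; it opens to about 0.15 as the clip is pressed on and falls back to about 0.02 when seated.
- jaw_right (a joint): The same for the jaw on the -y side.
- rack: Wooden rack, fixed, 120 x 80 x 40 mm; place and yaw vary; origin under its centre. Two slots 25 mm deep, long way along y, at x = -30 and +30 mm; one holds the clip (its x along the rack's x), the other the tire levers; which is which varies.
- tire_levers: Bystander: pair of black nylon tire levers, 12 x 43 x 110 mm, standing in the other slot of the rack, top 125 mm above the shelf; origin under its centre.
- lube: Bystander: closed green lube bottle, 48 mm in diameter, 140 mm high; origin under its centre.
- pedal_wrench: Bystander: aluminium pedal wrench lying flat, 290 mm long along its x; origin under it.
- cassette_tool: Bystander: small steel cassette tool, 38 mm in diameter, 50 mm high; origin under its centre.
Mind the look-alikes: they are no part of the job. Leave any pink or red look-alike of the stand alone.

How it is judged:
By the outcome, as a careful person would: the job done as asked, in the order asked, and still so for the second after the job is handed in, with the robot touching nothing.
It also fails if it takes over 56 s, if anything falls off the work surface, if the arm or the gripper's body presses on something with over 40 N, if the wrist force passes 120 N, or if a joint passes its speed limit or range.

## Working session

There is one attempt and no reset: what is moved stays moved. The work goes in short steps, Python scripts to look and compute and a tool call to move; the robot and the scene stay as the last step left them, time stands still between calls to the robot, and variables do not carry over. Pictures are saved under pics/ and viewed, at most 13 in all, crops included, and the job is handed in when it is done.

Besides the shell and the picture viewer there is one more tool, called by a JSON object that holds its "op" and its "data", one argument or row to a line. jog_arm: Moves the arm, as the interface text tells. Its arguments: {"type":"object","properties":{"turn":{"type":"array"},"translation":{"type":"array"},"grip":{"type":"array"},"force":{"type":"number"}},"required":["turn","translation","grip"]}

```bash
mkdir -p pics
cat > h.py <<'E'
import numpy as np, cv2
from plant import r,cams,models
from scipy.spatial.transform import Rotation as R
def save(n,f):
    im=cams.snapshot(n); cv2.imwrite('pics/'+f,im[:,:,::-1]); return im
def proj(n,P,cp=None):
    c=cp or cams.camera_params(n); p=R.from_quat(c['orientation']).inv().apply(np.atleast_2d(P)-c['eye'])
    return np.c_[c['cx']+c['fx']*p[:,0]/-p[:,2], c['cy']+c['fy']*-p[:,1]/-p[:,2]]
def ray(n,u,v,cp=None):
    c=cp or cams.camera_params(n); d=R.from_quat(c['orientation']).apply([(u-c['cx'])/c['fx'],-(v-c['cy'])/c['fy'],-1]); return np.array(c['eye']),d/np.linalg.norm(d)
def tri(rays):
    A=sum(np.eye(3)-np.outer(d,d) for e,d in rays); b=sum((np.eye(3)-np.outer(d,d))@e for e,d in rays); return np.linalg.solve(A,b)
E
python3 - <<'E'
from h import *
np.set_printoptions(precision=3,suppress=True)
a=save('scene','s0.png');b=save('top','t0.png')
cv2.imwrite('pics/both.png',cv2.resize(np.vstack([a,b])[:,:,::-1],(400*1,600)))
print({k:cams.camera_params('scene')[k] for k in cams.camera_params('scene')})
print(cams.camera_params('top'))
for n in ['groove','stand','cassette_face','clip_grip','clip_bore','rack','tire_levers','lube','pedal_wrench','cassette_tool']:
    for c in ['scene','top']:
        print(n,c,[(np.round(d['position'],3).tolist(),round(d['p'],2),proj(c,d['position']).round(0).tolist()) for d in models.place_of(c,n)[:3]])
print(r.get_state())
E
```

```text
{'fx': 418.9158261071616, 'fy': 418.9158261071616, 'cx': 255.00897794350306, 'cy': 194.07418990726538, 'eye': array([ 1.317, -0.344,  0.924]), 'orientation': array([0.338, 0.22 , 0.515, 0.756])}
{'fx': 373.2680231956964, 'fy': 373.2680231956964, 'cx': 253.94732522862301, 'cy': 194.7483782980128, 'eye': array([ 0.312, -0.017,  1.239]), 'orientation': array([-0.049,  0.054,  0.707, -0.703])}
groove scene [([0.292, -0.292, 0.12], 0.95, [[140.0, 172.0]]), ([0.6, 0.12, 0.124], 0.83, [[309.0, 203.0]]), ([0.353, 0.186, 0.122], 0.59, [[292.0, 149.0]])]
groove top [([0.606, 0.121, 0.121], 0.98, [[206.0, 153.0]]), ([0.286, -0.288, 0.122], 0.9, [[344.0, 258.0]]), ([0.351, 0.185, 0.119], 0.82, [[184.0, 237.0]])]
stand scene [([0.27, -0.286, -0.002], 0.8, [[147.0, 197.0]]), ([0.33, 0.182, -0.001], 0.75, [[286.0, 175.0]]), ([0.586, 0.118, -0.003], 0.73, [[302.0, 231.0]])]
stand top [([0.272, -0.282, -0.0], 0.82, [[333.0, 261.0]]), ([0.589, 0.12, -0.003], 0.77, [[211.0, 167.0]]), ([0.334, 0.183, -0.004], 0.74, [[191.0, 243.0]])]
cassette_face scene [([0.278, -0.295, 0.113], 0.96, [[138.0, 171.0]]),
[... 1152 characters left out ...]
0.005], 0.91, [[113.0, 246.0]]), ([0.636, 0.385, -0.0], 0.38, [[133.0, 154.0]])]
cassette_tool scene [([0.712, -0.461, -0.002], 0.62, [[109.0, 331.0]])]
cassette_tool top [([0.71, -0.466, 0.0], 0.53, [[381.0, 132.0]])]
{'clock': 1.1, 'q': array([ 1.175,  0.689, -0.195,  1.565,  0.157,  0.902, -0.215]), 'qd': array([ 0.001,  0.001, -0.001, -0.001, -0.   , -0.001, -0.001]), 'joint_torque': array([ -0.001, -52.75 ,  -1.267, -15.375,  -0.052,  -0.001,   0.   ]), 'tool_pos': array([ 0.26 , -0.568,  0.258]), 'eef_rot': array([0.977, 0.213, 0.   , 0.   ]), 'contact_force': array([ 0.017, -0.071,  0.513]), 'moment': array([-0.071,  0.001,  0.035]), 'finger_force': 0.0, 'opening': 1.0007911063186503}
```

View pics/s0.png

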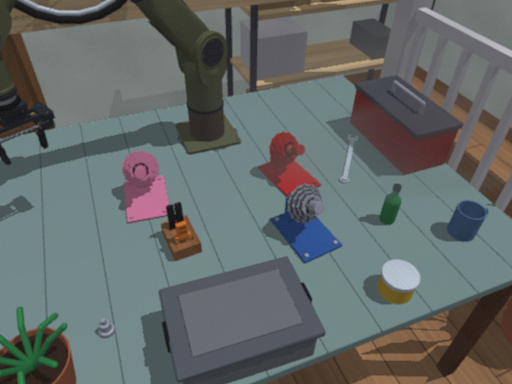

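View pics/t0.png

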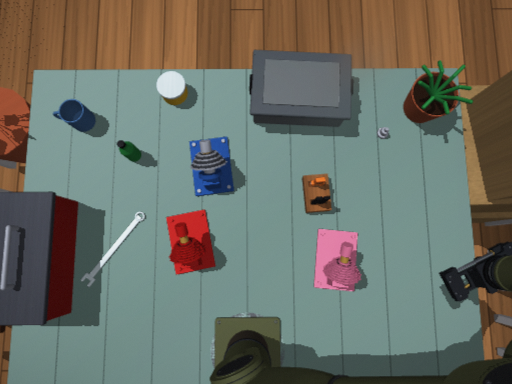

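Scene picture: the blue stand with the grey cassette is at (305,205), top (208,158). Look-alikes are the pink stand at (142,185) and the red one at (288,160). The orange clip in the rack is at (180,230), with the black levers beside it at (175,215). Other orange-ish things are the yellow tub (397,283) and the plant pot (35,355). I choose blue stand and rack clip, and will check them in a close crop.

Run:
```python
from h import *
np.set_printoptions(precision=4,suppress=True)
for n,zz,lo,hi in [('stand',.010,(100,120,40),(130,255,255)),('rack',.04,(5,60,40),(20,255,255))]:
  for cam,ctr in [('top',{'stand':(210,165),'rack':(317,194)}[n]),('scene',{'stand':(306,225),'rack':(180,238)}[n])]:
    im=cv2.imread('pics/%s0.png'%cam[0]); m=cv2.inRange(cv2.cvtColor(im,cv2.COLOR_BGR2HSV),lo,hi)
    w=np.zeros_like(m); cv2.circle(w,ctr,45 if n=='stand' else 25,255,-1); m&=w
    v,u=np.nonzero(m); 
    P=[]
    for a,b in zip(u,v):
        e,d=ray(cam,a,b); P.append((e+d*(zz-e[2])/d[2])[:2])
    rc=cv2.minAreaRect(cv2.convexHull(np.array(P,np.float32)*1000)); print(n,cam,len(u),rc)
a=cv2.imread('pics/s0.png')
cv2.imwrite('pics/crop.png',np.hstack([cv2.resize(a[195:265,150:220],(390,390)),cv2.resize(a[175:265,265:355],(390,390))]))
s=r.get_state();c=cams.camera_params('wrist');T=R.from_quat(s['eef_rot'])
print(T.as_matrix(),T.inv().apply(c['eye']-s['tool_pos']),(T.inv()*R.from_quat(c['orientation'])).as_matrix(),c['fx'])
```

```text
stand top 1364 ((592.5723266601562, 118.31419372558594), (190.43753051757812, 130.59461975097656), 7.430365085601807)Traceback (most recent call last):
  File "<stdin>", line 10, in <module>
  File "h.py", line 10, in ray
    c=cp or cams.camera_params(n); d=R.from_quat(c['orientation']).apply([(u-c['cx'])/c['fx'],-(v-c['cy'])/c['fy'],-1]); return np.array(c['eye']),d/np.linalg.norm(d)
            ~~~~~~~~~~~~~~~~~~^^^
ValueError: time passes only in moves, steps and waits
```

Run:
```python
from h import *
np.set_printoptions(precision=4,suppress=True)
CP={k:cams.camera_params(k) for k in('top','scene','wrist')}
for n,zz,lo,hi in [('stand',.010,(100,120,40),(130,255,255)),('rack',.04,(5,60,40),(20,255,255))]:
  for cam,ctr in [('top',{'stand':(210,165),'rack':(317,194)}[n]),('scene',{'stand':(306,225),'rack':(180,238)}[n])]:
    im=cv2.imread('pics/%s0.png'%cam[0]); m=cv2.inRange(cv2.cvtColor(im,cv2.COLOR_BGR2HSV),lo,hi)
    w=np.zeros_like(m); cv2.circle(w,ctr,45 if n=='stand' else 25,255,-1); m&=w
    v,u=np.nonzero(m); 
    P=[]
    for a,b in zip(u,v):
        e,d=ray(cam,a,b,CP[cam]); P.append((e+d*(zz-e[2])/d[2])[:2])
    rc=cv2.minAreaRect(cv2.convexHull(np.array(P,np.float32)*1000)); print(n,cam,len(u),rc)
a=cv2.imread('pics/s0.png')
cv2.imwrite('pics/crop.png',np.hstack([cv2.resize(a[195:265,150:220],(390,390)),cv2.resize(a[175:265,265:355],(390,390))]))
s=r.get_state();c=CP['wrist'];T=R.from_quat(s['eef_rot'])
print(T.as_matrix(),T.inv().apply(c['eye']-s['tool_pos']),(T.inv()*R.from_quat(c['orientation'])).as_matrix(),c['fx'])
```

```text
stand top 1364 ((592.5723266601562, 118.31419372558594), (190.43753051757812, 130.59461975097656), 7.430365085601807)
stand scene 1763 ((572.46484375, 113.86799621582031), (247.06820678710938, 130.55955505371094), 7.149958610534668)
rack top 882 ((494.0165710449219, -228.64215087890625), (123.12476348876953, 85.22583770751953), 4.17413854598999)
rack scene 1095 ((515.4243774414062, -231.5106201171875), (148.36944580078125, 83.4273681640625), 4.226042747497559)
[[ 0.909   0.4167  0.    ]
 [ 0.4167 -0.909  -0.0001]
 [-0.      0.0001 -1.    ]] [ 0.07   -0.0008 -0.1263] [[-0.0022  0.9623  0.272 ]
 [ 1.      0.0023 -0.0002]
 [-0.0008  0.272  -0.9623]] 312.5812092359523
```

View pics/crop.png

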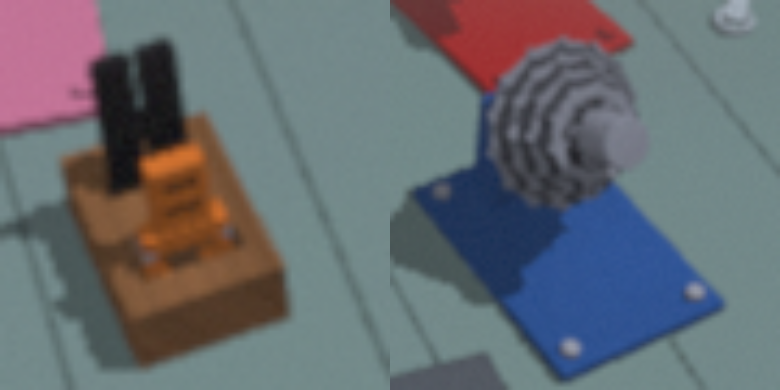

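Crop: left shows the orange clip in the far (+x) slot with the levers in the near one; right shows the blue stand with the cassette pushed out over the groove. Choice confirmed.

```bash
cat >> h.py <<'E'
def frame(yaw,tilt=30):  # groove axes: x along spindle, z square to it
    return R.from_euler('ZY',[yaw,-tilt],degrees=True)
def tool(F):  # tool x = F x, tool y = -F y, tool z = -F z
    return F*R.from_euler('x',180,degrees=True)
def rel(p,Rt,p0=None,R0=None):
    s=r.get_state(); p0=s['tool_pos'] if p0 is None else p0; R0=R.from_quat(s['eef_rot']) if R0 is None else R0
    print('clock',s['clock'],'turn',(R0.inv()*Rt).as_rotvec().round(4).tolist(),'trans',R0.inv().apply(np.array(p)-p0).round(4).tolist())
E
python3 - <<'E'
from h import *
F=frame(7.3); G=np.array([.603,.1205,.122])
rel(G+F.apply([.03,0,.14]),tool(F))
E
```

```text
clock 1.1 turn [-0.0791, 0.5196, 0.2955] trans [0.5563, -0.4964, -0.0005]
```

{"op": "jog_arm", "data": {
  "turn": [
    [-0.079,0.52,0.2955],
    [-0.079,0.52,0.2955],
    [-0.079,0.52,0.2955],
    [-0.079,0.52,0.2955],
    [-0.079,0.52,0.2955],
    [-0.079,0.52,0.2955],
    [-0.079,0.52,0.2955],
    [-0.079,0.52,0.2955],
    [-0.079,0.52,0.2955],
    [-0.079,0.52,0.2955],
    [-0.079,0.52,0.2955],
    [-0.079,0.52,0.2955],
    [-0.079,0.52,0.2955],
    [-0.079,0.52,0.2955],
    [-0.079,0.52,0.2955],
    [-0.079,0.52,0.2955],
    [-0.079,0.52,0.2955]
  ],
  "translation": [
    [0.556,-0.496,0],
    [0.556,-0.496,0],
    [0.556,-0.496,0],
    [0.556,-0.496,0],
    [0.556,-0.496,0],
    [0.556,-0.496,0],
    [0.556,-0.496,0],
    [0.556,-0.496,0],
    [0.556,-0.496,0],
    [0.556,-0.496,0],
    [0.556,-0.496,0],
    [0.556,-0.496,0],
    [0.556,-0.496,0],
    [0.556,-0.496,0],
    [0.556,-0.496,0],
    [0.556,-0.496,0],
    [0.556,-0.496,0]
  ],
  "grip": [0.48,0.48,0.48,0.48,0.48,0.48,0.48,0.48,0.48,0.48,0.48,0.48,0.48,0.48,0.48,0.48,0.48]
}}

```text
clock: 3.22
tool_pos: [0.5684, 0.1151, 0.2762]
eef_rot: [0.968, 0.06, 0.244, -0.014]
contact_force: [0.6, -0.0, -0.9]
opening: 0.522
finger_force: 0.0
```

Run:
```python
from h import *
np.set_printoptions(precision=4,suppress=True)
s=r.get_state(); print(s['tool_pos'],R.from_quat(s['eef_rot']).as_matrix(),s['q'],s['contact_force'],s['opening'],s['clock'])
CP=cams.camera_params('wrist'); save('wrist','w1.png')
for n in ['cassette_face','groove','stand']:
    print(n,[(np.round(d['position'],4),d['p'],proj('wrist',d['position'],CP)) for d in models.place_of('wrist',n)[:2]])
F=frame(7.3); G=np.array([.603,.1205,.122])
print(proj('wrist',G+F.apply([[.045,0,0],[.045,.017,0],[.045,-.017,0],[.011,0,.017]]),CP))
```

```text
[0.5684 0.1151 0.2762] [[ 0.8739  0.1223  0.4705]
 [ 0.109  -0.9925  0.0557]
 [ 0.4738  0.0026 -0.8806]] [-0.5072  0.4983  0.2636  2.1472 -0.9996  0.0431 -0.7629] [ 0.6027 -0.0049 -0.8609] 0.5218160430089777 3.225
cassette_face [(array([0.6138, 0.1212, 0.1271]), 0.85, array([[257.0461, 210.862 ]]))]
groove [(array([0.5998, 0.1228, 0.1211]), 0.8, array([[253.6078, 226.0109]])), (array([0.6358, 0.3805, 0.0041]), 0.19, array([[ 70.2223, 185.8651]]))]
stand []
[[256.1375 177.3891]
 [237.493  177.4986]
 [274.7713 177.2796]
 [256.3969 219.1647]]
```

View pics/w1.png

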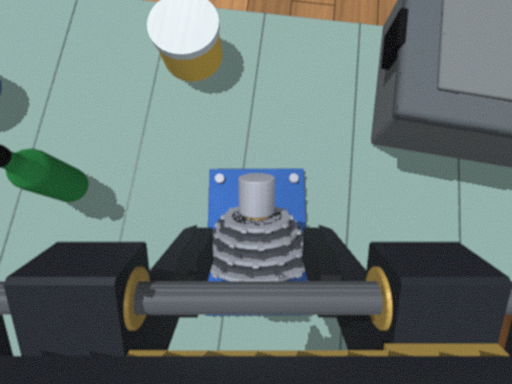

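Wrist view: the spindle end is at (257,180) and the cassette spans cols 212–302 directly below it. The lateral prediction (256) agrees. Joints 5 and 6 are at their limits near 28° tilt, so I'll push at 20° tilt and later grip the clip at a −10° pitch relative to it.

Run:
```python
from h import *
F=frame(7.3); G=np.array([.603,.1205,.122]); T=tool(frame(7.3,20))
rel(G+F.apply([.052,0,.06]),T)
p0=G+F.apply([.052,0,.06])
rel(G+F.apply([.052,0,.012]),T,p0,T)
rel(G+F.apply([.005,0,.012]),T,p0,T)
```

```text
clock 3.425 turn [0.0035, -0.1445, -0.0023] trans [0.0078, -0.0005, 0.0906]
clock 3.425 turn [0.0, 0.0, 0.0] trans [0.0083, 0.0, 0.0473]
clock 3.425 turn [0.0, 0.0, 0.0] trans [-0.038, -0.0, 0.0554]
```

{"op": "jog_arm", "data": {
  "turn": [
    [0.0035,-0.1445,-0.002],
    [0.0035,-0.1445,-0.002],
    [0.0035,-0.1445,-0.002],
    [0.0035,-0.1445,-0.002],
    [0.0035,-0.1445,-0.002],
    [0.0035,-0.1445,-0.002]
  ],
  "translation": [
    [0.008,-0.0005,0.03],
    [0.008,-0.0005,0.06],
    [0.008,-0.0005,0.0906],
    [0.008,-0.0005,0.0906],
    [0.008,-0.0005,0.0906],
    [0.008,-0.0005,0.0906]
  ],
  "grip": [0.48,0.48,0.48,0.48,0.48,0.48]
}}

```text
clock: 4.18
tool_pos: [0.6179, 0.1235, 0.201]
eef_rot: [0.983, 0.063, 0.174, -0.011]
contact_force: [-0.1, 0.7, 0.1]
opening: 0.521
finger_force: 0.0
```

Run:
```python
from h import *
F=frame(7.3); G=np.array([.603,.1205,.122]); T=tool(frame(7.3,20))
s=r.get_state(); print(F.inv().apply(s['tool_pos']-G),s['q'],s['contact_force'])
for x,z in [(.052,.012),(.005,.012)]: rel(G+F.apply([x,0,z]),T)
```

```text
[0.05260226 0.00111327 0.06085907] [-0.54611301  0.71525869  0.41662093  1.95849426 -0.96847165  0.2679454
 -0.80185044] [-0.06278944  0.71076143  0.06507791]
clock 4.175 turn [-0.0007, -0.001, 0.0011] trans [0.0078, 0.0012, 0.0482]
clock 4.175 turn [-0.0007, -0.001, 0.0011] trans [-0.0385, 0.0011, 0.0563]
```

{"op": "jog_arm", "data": {
  "turn": [
    [0,0,0],
    [0,0,0],
    [0,0,0],
    [0,0,0],
    [0,0,0],
    [0,0,0],
    [0,0,0],
    [0,0,0],
    [0,0,0],
    [0,0,0]
  ],
  "translation": [
    [0.003,0.001,0.016],
    [0.005,0.001,0.032],
    [0.008,0.001,0.048],
    [0.008,0.001,0.048],
    [-0.001,0.001,0.0496],
    [-0.01,0.001,0.0512],
    [-0.02,0.001,0.053],
    [-0.029,0.001,0.0546],
    [-0.0385,0.001,0.0563],
    [-0.0385,0.001,0.0563]
  ],
  "grip": [0.48,0.48,0.48,0.48,0.48,0.48,0.48,0.48,0.48,0.48]
}}

```text
clock: 5.42
tool_pos: [0.6066, 0.1217, 0.1392]
eef_rot: [0.984, 0.063, 0.168, -0.01]
contact_force: [2.0, 0.2, 0.9]
opening: 0.515
finger_force: 0.8
```

Run:
```python
from h import *
F=frame(7.3); G=np.array([.603,.1205,.122]); T=tool(frame(7.3,20))
s=r.get_state(); print(F.inv().apply(s['tool_pos']-G),F.inv().apply(s['contact_force']))
for x,z in [(0,.012),(-.005,.012)]: rel(G+F.apply([x,0,z]),T)
save('wrist','w2.png')
```

```text
[0.01184955 0.00071353 0.01306784] [ 2.14615195 -0.0436251  -0.20598195]
clock 5.425 turn [0.0011, 0.0111, 0.0012] trans [-0.0114, 0.0007, 0.0032]
clock 5.425 turn [0.0011, 0.0111, 0.0012] trans [-0.0164, 0.0007, 0.0042]
```

View pics/w2.png

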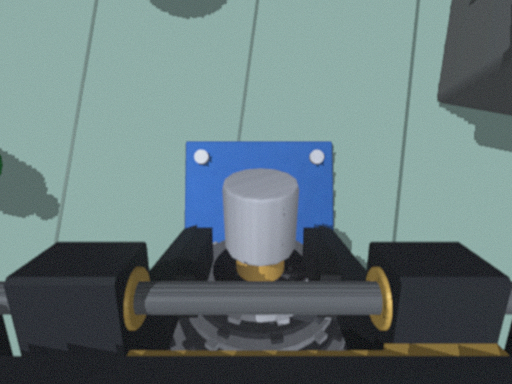

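The brass groove shows at (260,270) between the fingers and the cassette is sliding. I'll push on.

{"op": "jog_arm", "data": {
  "turn": [
    [0,0,0],
    [0,0,0],
    [0,0,0],
    [0,0,0],
    [0,0,0],
    [0,0,0]
  ],
  "translation": [
    [-0.005,0,0.001],
    [-0.009,0,0.0015],
    [-0.013,0,0.002],
    [-0.016,0,0.003],
    [-0.016,0,0.003],
    [-0.016,0,0.003]
  ],
  "grip": [0.48,0.48,0.48,0.48,0.48,0.48]
}}

```text
clock: 6.22
tool_pos: [0.5974, 0.1213, 0.1363]
eef_rot: [0.985, 0.063, 0.161, -0.009]
contact_force: [2.0, 0.1, -0.4]
opening: 0.517
finger_force: 0.9
```

Run:
```python
from h import *
F=frame(7.3); G=np.array([.603,.1205,.122]); T=tool(frame(7.3,20))
s=r.get_state(); print(F.inv().apply(s['tool_pos']-G),F.inv().apply(s['contact_force']),s['contact_force'])
```

```text
[0.00242433 0.00155115 0.01514321] [ 1.50881948 -0.16690698 -1.37544124] [ 1.9994389   0.08786312 -0.43675732]
```

{"op": "jog_arm", "data": {
  "turn": [
    [0,0,0],
    [0,0,0],
    [0,0,0],
    [0,0,0],
    [0,0,0],
    [0,0,0]
  ],
  "translation": [
    [-0.005,0,0.002],
    [-0.01,0,0.003],
    [-0.015,0,0.004],
    [-0.015,0,0.004],
    [-0.015,0,0.004],
    [-0.015,0,0.004]
  ],
  "grip": [0.48,0.48,0.48,0.48,0.48,0.48]
}}

```text
clock: 6.98
tool_pos: [0.5943, 0.1211, 0.1351]
eef_rot: [0.985, 0.063, 0.159, -0.008]
contact_force: [11.4, -0.8, -1.3]
opening: 0.519
finger_force: 4.5
```

Run:
```python
from h import *
F=frame(7.3); G=np.array([.603,.1205,.122]); T=tool(frame(7.3,20))
s=r.get_state(); print(F.inv().apply(s['tool_pos']-G),F.inv().apply(s['contact_force']),s['contact_force'],s['q'])
```

```text
[-0.00084612  0.00170943  0.01562553] [ 9.05373947 -2.26846535 -6.78362195] [11.42977469 -0.82281488 -1.3479192 ] [-0.38911398  0.7782116   0.13577924  2.03103383 -0.99924014  0.04229049
 -0.75611685]
```

{"op": "jog_arm", "data": {
  "turn": [
    [0,0,0],
    [0,0,0],
    [0,0,0],
    [0,0,0],
    [0,0,0],
    [0,0,0],
    [0,0,0],
    [0,0,0],
    [0,0,0]
  ],
  "translation": [
    [0.014,0,-0.002],
    [0.026,0,-0.004],
    [0.035,0,-0.006],
    [0.038,0,-0.03],
    [0.038,0,-0.06],
    [0.03,0,-0.1],
    [0.03,0,-0.13],
    [0.03,0,-0.13],
    [0.03,0,-0.13]
  ],
  "grip": [0.48,0.48,0.48,0.48,0.48,0.48,0,0,0]
}}

```text
clock: 8.1
tool_pos: [0.5777, 0.1205, 0.2652]
eef_rot: [0.986, 0.064, 0.154, -0.009]
contact_force: [-0.9, 0.1, -0.4]
opening: 0.836
finger_force: 0.0
```

Run:
```python
from h import *
np.set_printoptions(precision=4,suppress=True)
F=frame(7.3); G=np.array([.603,.1205,.122])
s=r.get_state(); print(F.inv().apply(s['tool_pos']-G),s['contact_force'],s['q'],F.inv().apply(R.from_quat(s['eef_rot']).as_matrix().T))
CP=cams.camera_params('wrist');save('wrist','w3.png'); save('scene','s3.png'); save('top','t3.png')
for c in ['wrist','scene','top']:
  for n in ['cassette_face','groove']:
    print(c,n,[(np.round(d['position'],4),round(d['p'],2),F.inv().apply(d['position']-G)) for d in models.place_of(c,n)[:3]])
print(proj('wrist',G+F.apply([[.045,0,0],[.045,.017,0],[.045,-.017,0],[.011,0,.012],[-.011,0,.012]]),CP))
a=cv2.imread('pics/w3.png');b=cv2.imread('pics/s3.png')[170:250,265:345]
cv2.imwrite('pics/w3b.png',np.hstack([a,cv2.resize(b,(288,288),interpolation=cv2.INTER_CUBIC).repeat(1,0)[:,:] if 0 else cv2.copyMakeBorder(cv2.resize(b,(288,288),interpolation=cv2.INTER_CUBIC),0,96,0,0,cv2.BORDER_CONSTANT)]))
```

```text
[0.0499 0.0033 0.1365] [-0.8979  0.11   -0.4357] [-0.6967  0.6143  0.6307  1.9764 -0.8062  0.4489 -0.9534] [[ 0.977   0.0022 -0.2132]
 [ 0.0025 -1.      0.0013]
 [-0.2132 -0.0018 -0.977 ]]
wrist cassette_face [(array([0.5971, 0.1211, 0.1145]), 0.93, array([-0.0088,  0.0013, -0.0036]))]
wrist groove [(array([0.6034, 0.1201, 0.1226]), 0.58, array([ 0.0006, -0.0004,  0.0003]))]
scene cassette_face [(array([0.591 , 0.1168, 0.1164]), 0.95, array([-0.0135, -0.0021,  0.0013])), (array([ 0.2756, -0.293 ,  0.117 ]), 0.73, array([-0.3292, -0.3685,  0.1843])), (array([0.3383, 0.1847, 0.1179]), 0.53, array([-0.2224,  0.0973,  0.1236]))]
scene groove [(array([ 0.2886, -0.2937,  0.1225]), 0.7, array([-0.3154, -0.3709,  0.1827])), (array([0.5997, 0.1168, 0.1214]), 0.66, array([-0.0035, -0.0033,  0.0014])), (array([0.356 , 0.1861, 0.1211]), 0.52, array([-0.2054,  0.0965,  0.1176]))]
top cassette_face [(array([ 0.276 , -0.2872,  0.1195]), 0.85, array([-0.327 , -0.3628,  0.1859])), (array([0.3413, 0.1856, 0.1144]), 0.83, array([-0.2214,  0.0978,  0.1191])), (array([0.5912, 0.118 , 0.1158]), 0.72, array([-0.0135, -0.001 ,  0.0006]))]
top groove [(array([0.6047, 0.1205, 0.1236]), 0.88, array([ 0.0023, -0.0002,  0.0005])), (array([ 0.2865, -0.2867,  0.1193]), 0.8, array([-0.318 , -0.3637,  0.1805])), (array([0.5873, 0.1222, 0.0008]), 0.73, array([-0.0739,  0.0037, -0.0973]))]
[[261.6985 157.1758]
 [241.5098 157.1814]
 [281.8791 157.1701]
 [261.6179 199.3045]
 [261.4392 220.6936]]
```

View pics/w3b.png

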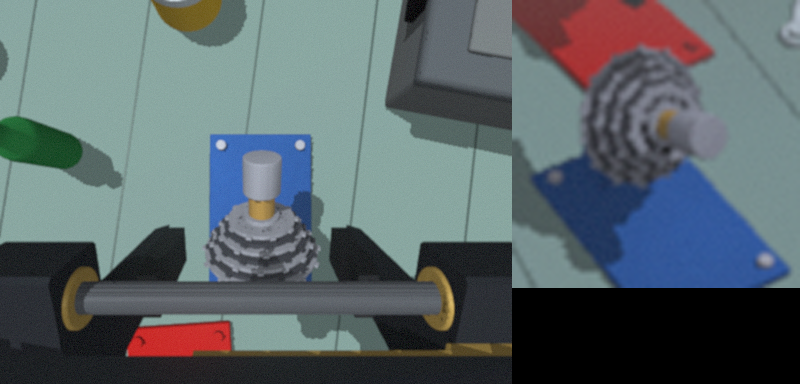

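Wrist view: the brass groove is bare at rows ~200–219, col 262, matching the projections (199–221), and the cassette is behind it. Let me check the edges numerically and plan the clip approach.

Run:
```python
from h import *
np.set_printoptions(precision=4,suppress=True)
a=cv2.imread('pics/w3.png')
print([(i,a[i,258:266].mean(0).round().astype(int).tolist()) for i in range(190,232,1)])
F=frame(7.3); G=np.array([.603,.1205,.122])
CP=cams.camera_params('wrist')
print(proj('wrist',G+F.apply([[.011,0,.017],[-.011,0,.017],[-.015,0,.017],[-.015,0,.031]]),CP))
RF=frame(4.2,0); C=np.array([.5285,-.2295,.090]); T=tool(frame(4.2,-10))
rel(C+[0.0,0,.13],T)
```

```text
[(190, [175, 162, 157]), (191, [173, 161, 155]), (192, [173, 160, 155]), (193, [174, 162, 157]), (194, [171, 160, 154]), (195, [172, 161, 156]), (196, [172, 159, 154]), (197, [172, 161, 154]), (198, [172, 161, 154]), (199, [161, 152, 149]), (200, [129, 135, 141]), (201, [93, 124, 143]), (202, [76, 128, 156]), (203, [77, 137, 169]), (204, [80, 143, 174]), (205, [83, 146, 177]), (206, [80, 143, 175]), (207, [80, 143, 174]), (208, [82, 144, 176]), (209, [81, 144, 176]), (210, [80, 142, 174]), (211, [82, 146, 177]), (212, [80, 142, 174]), (213, [80, 143, 176]), (214, [81, 144, 175]), (215, [80, 143, 174]), (216, [81, 144, 176]), (217, [80, 143, 176]), (218, [79, 142, 174]), (219, [100, 142, 167]), (220, [130, 139, 148]), (221, [148, 140, 136]), (222, [160, 148, 144]), (223, [171, 160, 154]), (224, [176, 163, 158]), (225, [175, 164, 158]), (226, [164, 154, 149]), (227, [152, 143, 139]), (228, [147, 138, 133]), (229, [143, 134, 130]), (230, [136, 127, 122]), (231, [134, 125, 121])]
[[260.538  203.6965]
 [260.4075 225.2242]
 [260.3849 228.9663]
 [260.594  238.5398]]
clock 8.55 turn [-0.0005, -0.4855, 0.0553] trans [-0.1044, 0.3399, 0.016]
```

{"op": "jog_arm", "data": {
  "turn": [
    [0,-0.485,0.055],
    [0,-0.485,0.055],
    [0,-0.485,0.055],
    [0,-0.485,0.055],
    [0,-0.485,0.055],
    [0,-0.485,0.055],
    [0,-0.485,0.055],
    [0,-0.485,0.055],
    [0,-0.485,0.055],
    [0,-0.485,0.055]
  ],
  "translation": [
    [-0.104,0.34,0.016],
    [-0.104,0.34,0.016],
    [-0.104,0.34,0.016],
    [-0.104,0.34,0.016],
    [-0.104,0.34,0.016],
    [-0.104,0.34,0.016],
    [-0.104,0.34,0.016],
    [-0.104,0.34,0.016],
    [-0.104,0.34,0.016],
    [-0.104,0.34,0.016]
  ],
  "grip": [0,0,0,0,0,0,0,0,0,0]
}}

```text
clock: 9.8
tool_pos: [0.5296, -0.228, 0.2203]
eef_rot: [0.996, 0.038, -0.087, 0.003]
contact_force: [-0.6, 0.2, -0.1]
opening: 0.998
finger_force: 0.0
```

Run:
```python
from h import *
np.set_printoptions(precision=4,suppress=True)
s=r.get_state(); print(s['tool_pos'],s['q'],R.from_quat(s['eef_rot']).as_matrix())
CP=cams.camera_params('wrist');im=save('wrist','w4.png')
for n in ['clip_grip','clip_bore','rack','tire_levers']:
    print(n,[(np.round(d['position'],4),round(d['p'],2),proj('wrist',d['position'],CP)) for d in models.place_of('wrist',n)[:3]])
C=np.array([.5285,-.2295,.088]);RF=frame(4.2,0)
print(proj('wrist',C+RF.apply([[x,y,.02] for x in(-.007,.007) for y in (-.015,.015)]),CP))
```

```text
[ 0.5296 -0.228   0.2203] [-0.0716  0.8487  0.7173  1.6379 -0.5032  1.0215 -0.6884] [[ 0.9822  0.0761 -0.172 ]
 [ 0.0751 -0.9971 -0.0119]
 [-0.1724 -0.0013 -0.985 ]]
clip_grip [(array([ 0.5308, -0.229 ,  0.0861]), 0.68, array([[259.8578, 158.0936]]))]
clip_bore [(array([ 0.5269, -0.2267,  0.037 ]), 0.89, array([[256.8863, 144.5374]]))]
rack []
tire_levers [(array([ 0.4702, -0.2364,  0.0202]), 0.56, array([[261.9025, 189.6969]]))]
[[279.5374 178.9106]
 [241.2917 178.8825]
 [280.1098 162.1454]
 [240.8931 162.1169]]
```

View pics/w4.png

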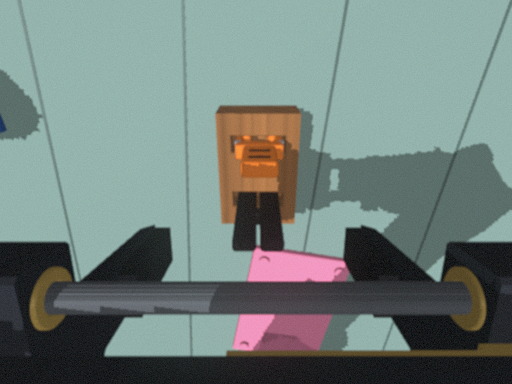

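Wrist view: the orange clip tab's top is at cols 241–278, rows 163–176, matching the prediction. The black levers stand at (258,220) behind it and the tool's yaw is in line with the rack. Going down.

Run:
```python
from h import *
T=tool(frame(4.2,-10)); rel([.5285,-.229,.090],T)
```

```text
clock 10.05 turn [-0.0004, -0.001, 0.0011] trans [0.0219, -0.0001, 0.1285]
```

{"op": "jog_arm", "data": {
  "turn": [
    [0,0,0],
    [0,0,0],
    [0,0,0],
    [0,0,0],
    [0,0,0],
    [0,0,0],
    [0,0,0],
    [0,0,0],
    [0,0,0],
    [0,0,0],
    [0,0,0],
    [0,0,0]
  ],
  "translation": [
    [0.007,0,0.04],
    [0.014,0,0.08],
    [0.018,0,0.105],
    [0.022,0,0.1285],
    [0.022,0,0.1285],
    [0.022,0,0.1285],
    [0.022,0,0.1285],
    [0.022,0,0.1285],
    [0.022,0,0.1285],
    [0.022,0,0.1285],
    [0.022,0,0.1285],
    [0.022,0,0.1285]
  ],
  "grip": [0,0,0,0,0,1,1,1,1,1,1,1],
  "force": 50
}}

```text
clock: 11.55
tool_pos: [0.5285, -0.2294, 0.09]
eef_rot: [0.996, 0.037, -0.087, 0.003]
contact_force: [0.1, 0.5, 0.3]
opening: 0.332
finger_force: 50.0
```

Run:
```python
from h import *
s=r.get_state(); print(s['tool_pos'],s['contact_force'],s['finger_force'],s['opening']*88,frame(4.2,0).inv().apply(R.from_quat(s['eef_rot']).as_matrix().T))
```

```text
[ 0.52848158 -0.22939386  0.08997286] [0.11267626 0.47893142 0.34045629] 50.00008860602975 29.254377286625193 [[ 9.84981692e-01  6.29835068e-04 -1.72657665e-01]
 [ 5.37528211e-04 -9.99999687e-01 -5.81378319e-04]
 [-1.72657977e-01  4.79838634e-04 -9.84981722e-01]]
```

{"op": "jog_arm", "data": {
  "turn": [
    [0,0,0],
    [0,0,0],
    [0,0,0],
    [0,0,0],
    [0,0,0],
    [0,0,0]
  ],
  "translation": [
    [-0.005,0,-0.03],
    [-0.012,0,-0.07],
    [-0.022,0,-0.128],
    [-0.032,0,-0.187],
    [-0.032,0,-0.187],
    [-0.032,0,-0.187]
  ],
  "grip": [1,1,1,1,1,1]
}}

```text
clock: 12.3
tool_pos: [0.5289, -0.2288, 0.279]
eef_rot: [0.996, 0.037, -0.087, 0.002]
contact_force: [-0.7, -0.4, -1.1]
opening: 0.333
finger_force: 50.0
```

Run:
```python
from h import *
s=r.get_state(); print(s['tool_pos'],s['contact_force'],s['finger_force'],s['opening']*88)
F=frame(7.3); G=np.array([.603,.1205,.122]);rel(G+F.apply([0,0,.15]),tool(frame(7.3,20)))
```

```text
[ 0.52892184 -0.22875014  0.27898743] [-0.66471266 -0.43194625 -1.08091034] 49.999846648424864 29.342771001385216
clock 12.3 turn [0.0027, 0.5231, -0.054] trans [0.0292, -0.3388, 0.023]
```

{"op": "jog_arm", "data": {
  "turn": [
    [0,0.1,-0.01],
    [0,0.22,-0.02],
    [0,0.35,-0.035],
    [0,0.523,-0.054],
    [0,0.523,-0.054],
    [0,0.523,-0.054],
    [0,0.523,-0.054],
    [0,0.523,-0.054],
    [0,0.523,-0.054],
    [0,0.523,-0.054]
  ],
  "translation": [
    [0.005,-0.06,0.004],
    [0.01,-0.12,0.008],
    [0.015,-0.18,0.012],
    [0.02,-0.24,0.016],
    [0.025,-0.29,0.02],
    [0.029,-0.339,0.023],
    [0.029,-0.339,0.023],
    [0.029,-0.339,0.023],
    [0.029,-0.339,0.023],
    [0.029,-0.339,0.023]
  ],
  "grip": [1,1,1,1,1,1,1,1,1,1]
}}

```text
clock: 13.55
tool_pos: [0.5289, 0.1087, 0.2522]
eef_rot: [0.983, 0.061, 0.174, -0.009]
contact_force: [0.6, 0.0, -1.1]
opening: 0.336
finger_force: 50.0
```

Run:
```python
from h import *
np.set_printoptions(precision=4,suppress=True)
s=r.get_state(); print(s['tool_pos'],s['contact_force'],s['finger_force'],s['q'])
F=frame(7.3); G=np.array([.603,.1205,.122]);print(F.inv().apply(s['tool_pos']-G))
print((F.inv()*R.from_quat(s['eef_rot'])*R.from_euler('x',180,degrees=True)).as_rotvec(degrees=True))
rel(G+F.apply([0,0,.112]),tool(frame(7.3,20)))
CP=cams.camera_params('wrist');im=save('wrist','w5.png')
for n in ['clip_grip','clip_bore','groove']:
    print(n,[(F.inv().apply(d['position']-G),round(d['p'],2),proj('wrist',d['position'],CP)) for d in models.place_of('wrist',n)[:3]])
```

```text
[0.5289 0.1087 0.2522] [ 0.5685  0.007  -1.0514] 49.999639838933945 [-0.634   0.5402  0.4722  2.1597 -0.9358  0.23   -0.8187]
[ 0.0001 -0.0023  0.1503]
[-0.3142  9.9899 -0.0709]
clock 13.55 turn [0.0053, -0.0002, -0.0017] trans [0.0065, -0.0025, 0.0377]
clip_grip [(array([-0.0013, -0.0024,  0.146 ]), 0.57, array([[259.214 , 258.5051]]))]
clip_bore [(array([-0.0013, -0.0032,  0.1008]), 0.94, array([[259.5705, 210.3634]]))]
groove []
```

View pics/w5.png

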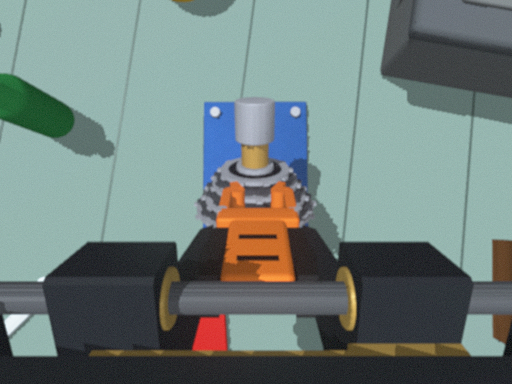

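Wrist view: the clip is held straight in the hand with jaws at (232,195) and (283,195), and the groove is ahead at (256,155). Lowering until the jaw tips are just above the groove.

{"op": "jog_arm", "data": {
  "turn": [
    [0.005,0,-0.002],
    [0.005,0,-0.002],
    [0.005,0,-0.002],
    [0.005,0,-0.002],
    [0.005,0,-0.002],
    [0.005,0,-0.002]
  ],
  "translation": [
    [0.003,-0.0025,0.015],
    [0.005,-0.0025,0.03],
    [0.0075,-0.0025,0.043],
    [0.009,-0.0025,0.053],
    [0.009,-0.0025,0.053],
    [0.009,-0.0025,0.053]
  ],
  "grip": [1,1,1,1,1,1]
}}

```text
clock: 14.5
tool_pos: [0.5548, 0.116, 0.2058]
eef_rot: [0.983, 0.064, 0.174, -0.011]
contact_force: [0.4, -0.8, -0.8]
opening: 0.337
finger_force: 50.0
```

Run:
```python
from h import *
np.set_printoptions(precision=4,suppress=True)
s=r.get_state(); print(s['tool_pos'],s['contact_force'],s['finger_force'],s['q'])
F=frame(7.3); G=np.array([.603,.1205,.122]);print(F.inv().apply(s['tool_pos']-G))
print((F.inv()*R.from_quat(s['eef_rot'])*R.from_euler('x',180,degrees=True)).as_rotvec(degrees=True))
CP=cams.camera_params('wrist');im=save('wrist','w6.png');save('scene','s6.png')
for c in ['wrist','scene']:
  for n in ['clip_grip','clip_bore','groove']:
    print(c,n,[(F.inv().apply(d['position']-G),round(d['p'],2)) for d in models.place_of(c,n)[:2]])
print(proj('wrist',G+F.apply([[.045,0,0],[.011,0,.012],[.011,0,.017],[.007,0,.017]]),CP))
a=cv2.imread('pics/w6.png');b=cv2.imread('pics/s6.png')[150:240,260:350]
cv2.imwrite('pics/w6b.png',np.hstack([cv2.resize(a[60:300,150:370],(495,540),interpolation=cv2.INTER_CUBIC),cv2.copyMakeBorder(cv2.resize(b,(300,300),interpolation=cv2.INTER_CUBIC),0,240,0,0,cv2.BORDER_CONSTANT)]))
```

```text
[0.5548 0.116  0.2058] [ 0.4244 -0.8445 -0.7953] 49.99982865527272 [-0.4748  0.6228  0.2412  2.1284 -0.9571  0.0993 -0.802 ]
[-0.      0.0016  0.0967]
[0.0664 9.9669 0.1504]
wrist clip_grip [(array([-0.0008,  0.0013,  0.0919]), 0.67)]
wrist clip_bore [(array([0.0009, 0.0001, 0.0433]), 0.8)]
wrist groove [(array([-0.001 ,  0.2542, -0.1382]), 0.71), (array([-0.0019,  0.0012, -0.0026]), 0.63)]
scene clip_grip [(array([-0.0006, -0.0004,  0.0927]), 0.69)]
scene clip_bore [(array([0.0025, 0.0012, 0.0429]), 0.63)]
scene groove [(array([ 0.0008, -0.0035,  0.0031]), 0.95), (array([-0.3156, -0.3723,  0.1829]), 0.68)]
[[260.9482 114.506 ]
 [260.8393 168.7432]
 [260.9165 171.5591]
 [260.8815 177.0918]]
```

View pics/w6b.png

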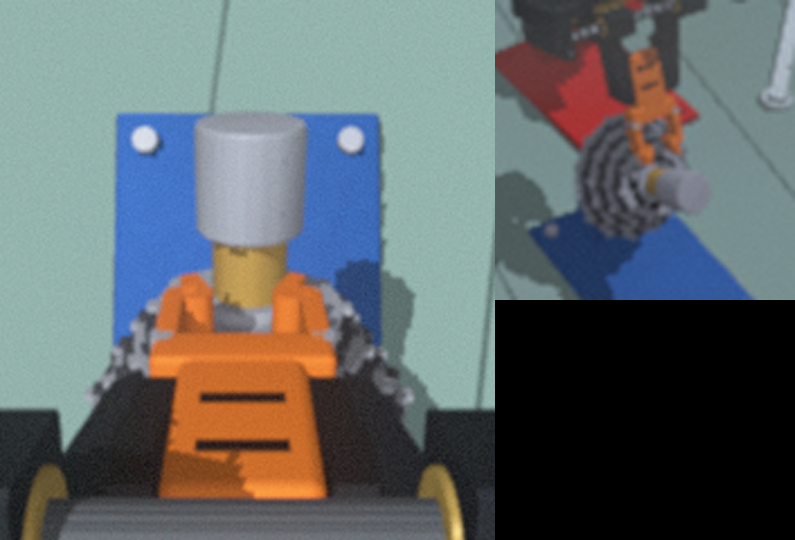

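Views: clip straight over the groove, jaw tips flanking it at crop (183,300) and (300,300). The clip sits 1.6 mm to +y, so I correct that while lowering further.

{"op": "jog_arm", "data": {
  "turn": [
    [0,0,0],
    [0,0,0],
    [0,0,0],
    [0,0,0],
    [0,0,0]
  ],
  "translation": [
    [0,0.0017,0],
    [0.0015,0.0017,0.008],
    [0.003,0.0017,0.016],
    [0.0035,0.0017,0.0195],
    [0.0035,0.0017,0.0195]
  ],
  "grip": [1,1,1,1,1]
}}

```text
clock: 15.52
tool_pos: [0.5649, 0.1156, 0.1879]
eef_rot: [0.983, 0.064, 0.173, -0.011]
contact_force: [0.5, -0.5, -1.3]
opening: 0.334
finger_force: 50.0
```

```bash
cat > st.py <<'E'
from h import *
np.set_printoptions(precision=4,suppress=True)
s=r.get_state(); print(s['clock'],s['finger_force'],s['q'])
F=frame(7.3); G=np.array([.603,.1205,.122]);print('tcp',F.inv().apply(s['tool_pos']-G),'f',F.inv().apply(s['contact_force']))
print((F.inv()*R.from_quat(s['eef_rot'])*R.from_euler('x',180,degrees=True)).as_rotvec(degrees=True))
E
python3 st.py
```

```text
15.525 49.9998440220952 [-0.4236  0.6586  0.1736  2.1128 -0.9621  0.057  -0.7915]
tcp [-0.0003 -0.      0.0763] f [-0.2893 -0.5671 -1.3357]
[ 0.0721 10.0152  0.1513]
```

{"op": "jog_arm", "data": {
  "turn": [
    [0,-0.02,0],
    [0,-0.04,0],
    [0,-0.05,0],
    [0,-0.05,0],
    [0,-0.05,0],
    [0,-0.05,0],
    [0,-0.05,0]
  ],
  "translation": [
    [0.001,0,0.0],
    [0.0025,0,0.004],
    [0.004,0,0.009],
    [0.005,0,0.014],
    [0.0055,0,0.018],
    [0.0058,0,0.0195],
    [0.0058,0,0.0195]
  ],
  "grip": [1,1,1,1,1,1,1]
}}

```text
clock: 16.4
tool_pos: [0.5771, 0.1172, 0.1717]
eef_rot: [0.987, 0.064, 0.149, -0.01]
contact_force: [1.6, -0.1, -4.2]
opening: 0.336
finger_force: 50.0
```

```bash
python3 st.py
```

```text
16.4 49.9988310970366 [-0.4757  0.7136  0.2798  2.0486 -0.9391  0.1674 -0.8174]
tcp [0.0023 0.     0.0561] f [-0.7496 -0.3178 -4.4262]
[ 0.0545 12.847   0.1629]
```

{"op": "jog_arm", "data": {
  "turn": [
    [0,0.01,0],
    [0,0.02,0],
    [0,0.03,0],
    [0,0.03,0],
    [0,0.03,0]
  ],
  "translation": [
    [-0.0003,0,0.0015],
    [-0.0003,0,0.003],
    [-0.0003,0,0.0055],
    [0,0,0.0075],
    [0,0,0.0075]
  ],
  "grip": [1,1,1,1,1]
}}

```text
clock: 17.02
tool_pos: [0.5779, 0.1173, 0.1671]
eef_rot: [0.984, 0.064, 0.164, -0.012]
contact_force: [-11.9, -2.0, 24.7]
opening: 0.337
finger_force: 50.0
```

```bash
python3 st.py
python3 - <<'E'
from h import *
F=frame(7.3); G=np.array([.603,.1205,.122])
a=save('wrist','w7.png')[:,:,::-1]; b=save('scene','s7.png')[150:240,260:350,::-1]
for c in ['wrist','scene']:
  for n in ['clip_grip','clip_bore']:
    print(c,n,[(F.inv().apply(d['position']-G).round(4),round(d['p'],2)) for d in models.place_of(c,n)[:2]])
cv2.imwrite('pics/w7b.png',np.hstack([cv2.resize(a[40:280,150:370],(440,480),interpolation=cv2.INTER_CUBIC),cv2.copyMakeBorder(cv2.resize(b,(360,360),interpolation=cv2.INTER_CUBIC),0,120,0,0,cv2.BORDER_CONSTANT)]))
E
```

```text
17.025 50.00758845359087 [-0.409   0.7081  0.1656  2.0741 -0.951   0.0666 -0.8005]
tcp [0.0006 0.0001 0.0517] f [ 1.8765 -0.4846 27.4366]
[ 0.1691 11.0607  0.0971]
wrist clip_grip [(array([-0.001 , -0.0005,  0.046 ]), 0.55)]
wrist clip_bore [(array([-0.0033,  0.0005,  0.0011]), 0.88)]
scene clip_grip [(array([0.0019, 0.0008, 0.0501]), 0.61)]
scene clip_bore [(array([ 0.0026,  0.0001, -0.0021]), 0.77), (array([-0.1884, -0.3396, -0.0308]), 0.62)]
```

View pics/w7b.png

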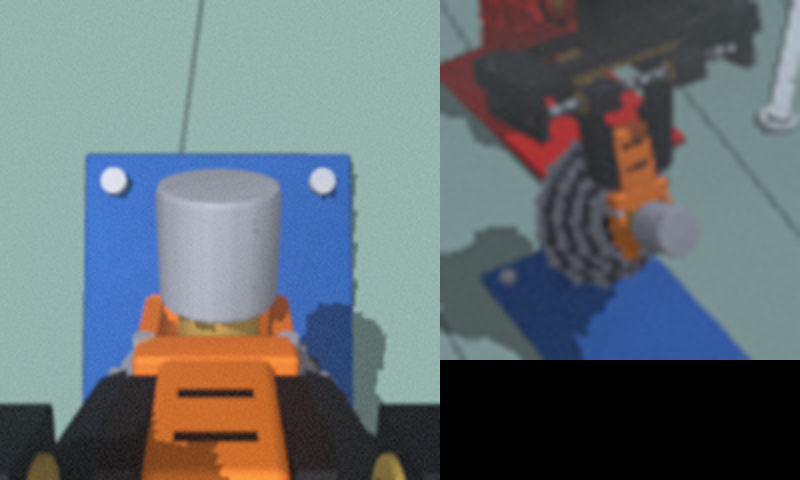

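Views: the clip crown sits on the groove with jaws either side of the brass, crop (150,320) and (280,320). The press bottomed at 27 N with the bore on the axis, so I relax, open and back off.

{"op": "jog_arm", "data": {
  "turn": [
    [0,0,0],
    [0,0,0],
    [0,0,0],
    [0,0,0],
    [0,0,0],
    [0,0,0],
    [0,0,0],
    [0,0,0],
    [0,0,0],
    [0,0,0],
    [0,0,0],
    [0,0,0]
  ],
  "translation": [
    [0,0,-0.0025],
    [0,0,-0.0025],
    [0,0,-0.0025],
    [0,0,-0.0025],
    [0,0,-0.0025],
    [0,0,-0.0025],
    [0,0,-0.02],
    [0,0,-0.05],
    [0,0,-0.09],
    [0,0,-0.13],
    [0,0,-0.13],
    [0,0,-0.13]
  ],
  "grip": [1,0.4,0.4,0.4,0.4,0.4,0.4,0.4,0.4,0.4,0.4,0.4]
}}

```text
clock: 18.82
tool_pos: [0.5372, 0.1127, 0.2874]
eef_rot: [0.984, 0.065, 0.163, -0.011]
contact_force: [-0.3, 0.5, -0.0]
opening: 0.601
finger_force: 0.0
```

```bash
python3 st.py
python3 - <<'E'
from h import *
F=frame(7.3); G=np.array([.603,.1205,.122])
a=save('wrist','w8.png')[:,:,::-1]; b=save('scene','s8.png')[150:240,260:350,::-1]
for c in ['wrist','scene']:
  for n in ['clip_grip','clip_bore','cassette_face']:
    print(c,n,[(F.inv().apply(d['position']-G).round(4),round(d['p'],2)) for d in models.place_of(c,n)[:2]])
cv2.imwrite('pics/w8b.png',np.hstack([cv2.resize(a[60:300,150:370],(440,480),interpolation=cv2.INTER_CUBIC),cv2.copyMakeBorder(cv2.resize(b,(360,360),interpolation=cv2.INTER_CUBIC),0,120,0,0,cv2.BORDER_CONSTANT)]))
E
```

```text
18.825 0.0 [-0.7338  0.5202  0.6378  2.0781 -0.7769  0.3966 -0.9629]
tcp [0.0253 0.0006 0.1763] f [-0.171   0.5602  0.0761]
[ 0.1127 11.1576  0.2116]
wrist clip_grip [(array([-0.0021, -0.0021,  0.0489]), 0.84)]
wrist clip_bore [(array([ 0.    , -0.0003, -0.0009]), 0.78)]
wrist cassette_face []
scene clip_grip [(array([-0.0005,  0.0007,  0.0503]), 0.81)]
scene clip_bore [(array([ 0.002 ,  0.0014, -0.0006]), 0.8)]
scene cassette_face [(array([-0.2211,  0.0982,  0.1207]), 0.86), (array([-0.0133, -0.0033,  0.0022]), 0.72)]
```

View pics/w8b.png

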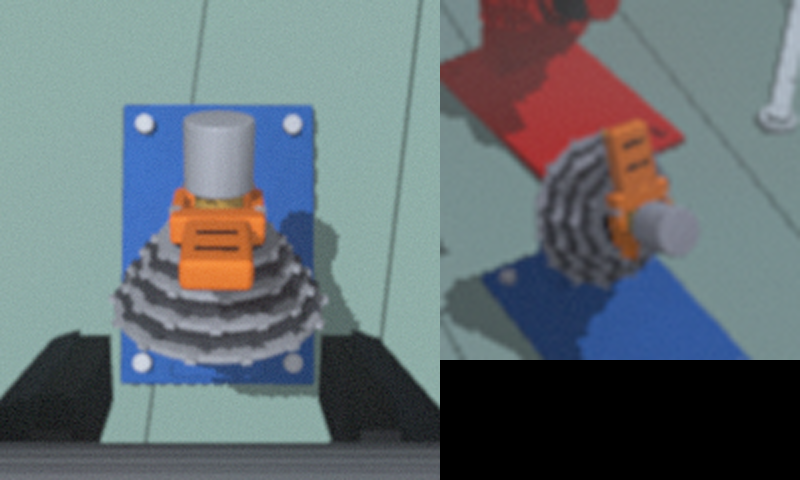

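The clip stands square in the groove with the bore within about 2 mm of the axis. The cassette is home behind it and the gripper is clear.

```bash
python3 -c "
from plant import r
print(r.finish_job())"
```

```text
the job is handed in; nothing more can be done
None
```

The cassette is pushed home and the orange clip is pressed into the groove and released. The job was handed in at about 19 s, before the 56 s limit; jaw closure was judged from the bottomed press (27 N) and the pictures, not read directly.

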